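# Slide the filing jig's stop board into its notches and lock it

### The arm

A 6-joint arm with a two-finger parallel gripper is mounted at the origin on the work surface. World frame = base frame: x ahead of the robot, y to its left, z up, the work surface at z = 0. Lengths are in mm, angles in rad, forces in N, time in s.
With the tool pointing down it reaches from about 300 to 775 mm from the base axis. Payload 14.6 kg.
Tool frame: the origin (TCP) lies midway between the tips of the shut fingers; the grasp point (between the pads) lies 19 mm behind it; z points along the fingers, y is the direction in which the jaws open and shut (so a half turn about z gives the same grasp; the last joint's range is limited). The gripper opens to 94 mm and grips with 3 to 60 N. Pads are 16 mm wide; open, the fingers measure 119 mm over their backs; the gripper's body (75 mm by 177 mm) begins 78 mm behind the grasp point.
Start: joints at [-1.342, 0.3, 1.521, -0, 1.321, -0.067], TCP at [160.321, -526.105, 181.046] pointing down, gripper open.
Joint ranges: [-3.03, 3.03], [-0.79, 2.21], [0.23, 2.52], [-1.04, 4.18], [0, 3.07], [-2.55, 2.55]. Speed limits (rad/s): [2.22, 2.22, 2.57, 3.14, 3.14, 3.14].

### API

Orientations are given as [roll, pitch, yaw] about the fixed x, y, z axes, in that order (R = Rz(yaw) Ry(pitch) Rx(roll)).
In Python, from cell import manip gives the robot as it stands.
- The arm moves only by the tool play_rows, never from a script. Its argument "commands" is a list of rows, each an object of numbers: "x", "y", "z": the shift along the tool's x, y, z in m; "wx", "wy", "wz": the turn, a rotation vector about the tool's x, y, z in degrees; "grip": the opening, from 0 (shut) to 1 (fully open). In form: [{"x": .., "y": .., "z": .., "wx": .., "wy": .., "wz": .., "grip": ..}, ...]. A call has 1 to 20 rows; each row shifts and turns the commanded pose from where the row before left it, along the tool's axes as they then stand; what a row does not reach is not made up. A row lasts 1/8 s, in which the tool goes at most 62.5 mm and 10.7 degrees, less where a joint would pass 70% of its speed; a pose out of reach is approached as far as the arm can. A call is refused whole if a number of a shift passes 0.0625 or a number of a turn 10.7, either way. A call with a gripper value outside its range is refused whole. The fingers move at their own pace and stop on an object; "squeeze" is the grip in N (left out, the last holds). Time passes only in rows, so rows that do not move let the fingers close. It gives the time, the measured TCP pose, the force and the opening at its end, in the units of the state.
- manip.read_state(): the state, without advancing time (a new reading comes with each control period).
- manip.camera(name): name is "scene" or "top" or "wrist"; returns (picture, depth): 384x512x3 uint8, red, green, blue; 384x512 float32, mm along the optical axis (not along the pixel's ray), 0 where there is no reading.
- manip.camera_info(name): a dict with "intrinsics" (3x3 intrinsics, pixels), "k1" (the pictures are not rectified: a ray, as slopes to the right and down, at radius r is drawn at 1 + k1 r^2 times it, then the intrinsics apply), "camera_from_world" (4x4, takes a point from world to camera coordinates); the wrist camera has in their place "tool_from_camera" (4x4, takes a point from camera to tool coordinates, whose origin is the TCP and whose axes are the flange's). Camera axes: x right, y up, looking along -z (the intrinsics and any distortion apply to the point x, -y, -z); pixel columns grow to the right and rows downward; lengths in mm; the calibration is good to about 2 mm. A picture is of the moment at which its call begins: read the wrist's pose just before it. camera_info takes no time and is no camera call.
- manip.sign_off(): hands the job in, once; it reports no verdict.
The state is a dict: "clock": time; "joints": joint angles; "qd": joint speeds; "effort": joint torques, N m; "eef_pos": TCP position; "eef_rot": TCP orientation; "wrist_force": force on the tool from outside, world axes, zero at the start; "moment": the same for the moment, N m; "finger_gap": finger opening in mm.
Only numpy, scipy, OpenCV 4.12 (cv2) and the standard library are available. Lean on these libraries where they do the work, as an engineer would, in place of code of your own. Each camera call takes 0.05 s, during which the arm holds its last target.

### The job

With the fingertips, gently push the blue stop board of the filing jig along its rails towards the round wood blank until you feel it drop flat into its notches. Then push the red turn button by its peg until it lies square across the top of the dropped board. Only push: do not pick up, lift or ram the board, and leave the blank, rasp, jar and little gourd where they are.

Things in the scene. Friction and masses are not known exactly. Their poses are not given: they have to be found in the camera images.
- jig: Wooden filing jig fixed on the bench, 380 mm long (x), 220 mm wide (y). Origin: centre of its underside, on the bench top. +x: the way the board is pushed, towards blank and end fence (x 170 to 190 mm, 65 mm high). Bed top 20 mm up. Side guides, |y| 77 to 103 mm, x -190 to +110 mm, tops 60 mm up, hold the board sideways with 2 mm play.
- home (a point): Point fixed on the jig, jig's axes: where the board's origin lies when dropped home (jig x = 10, y = 0, z = 30 mm). The two rails run along x, tops 40 mm up, jig x -190 to +75 mm, |y| 28 to 72 mm. Each has two notches 22 mm long, 10 mm deep: in its outer half at jig x = +50 mm, inner half at x = -30 mm.
- board: Blue stop board, loose on the rails, 0.25 to 0.5 kg: plank 110 (x) x 150 (y) x 18 mm on four feet 12 mm high; axes as the jig's. Origin: its centre, at the feet's undersides: 40 mm above the bench on the rails, 30 mm when home (plank top level with the guides). Starts 60 to 125 mm short of home; slides with 1 to 6 N. All feet drop only at home; the notch ends then stop it (4 mm play either way).
- push_face (a point): Centre of the board's upright rear face, which looks to the board's -x: plank edge and the yellow push block above it (60 mm wide, 25 mm deep along x) are flush, together 43 mm high. The point is 33.5 mm above the board's origin and 55 mm behind it; the face spans 12 to 55 mm above the origin.
- turn_button (a joint): Angle of the red turn button (rad). Negative: pointing outwards, away from the board; 0: along jig +x; 1.57: square across the board (jig -y); stops at -0.6 and 1.62. Grows clockwise seen from above. Stiff: 1 to 2 N at the peg; stays where left. Bar 65 mm long from the pivot, 18 mm wide, 63 to 73 mm above the bench; the undropped board blocks it.
- button_pivot (a point): Pivot of the turn button, at the top of its bar, 73 mm above the bench, on the jig's +y guide (jig x = 10, y = 92 mm).
- button_peg (a point): Top centre of the wooden peg on the turn button, 55 mm from the pivot along the bar; upright dowel, 14 mm diameter, from 73 to 105 mm above the bench.
- blank: Round pale wood blank standing in the jig between rails and fence, 68 mm diameter, 50 mm high; origin at the centre of its underside, 20 mm above the bench. At least 15 mm clear of the board at home. Leave alone.
- rasp: Wood rasp with blue handle and flat steel blade, 260 mm long along its x, 24 mm high, origin on the bench under its middle, lying on the bench on the jig's -y side. Leave alone.
- jar: Amber jar with steel cap, 60 mm diameter, 80 mm high, origin under its centre, on the bench beyond the jig's fence. Leave alone.
- gourd: Small brown gourd, 76 mm diameter, 92 mm high, origin under its centre, on the bench behind the jig's -x end, towards its +y side. Leave alone.
Things that resemble listed ones, but are neither listed nor needed, are in the scene too. Several things have the shape of the board; the one meant has the colours described above.

How it is judged:
By the outcome, as a careful person would: the job done as asked, in the order asked, and still so for the second after the job is handed in, with the robot touching nothing.
It also fails if it takes over 48 s, if anything falls off the work surface, if the arm or the gripper's body presses on something with over 40 N, if the wrist force passes 120 N, or if a joint passes its speed limit or range.

## Working session

There is one attempt and no reset: what is moved stays moved. The work goes in short steps, Python scripts to look and compute and a tool call to move; the robot and the scene stay as the last step left them, time stands still between calls to the robot, and variables do not carry over. Pictures are saved under pics/ and viewed, and the job is handed in when it is done.

Besides the shell and the picture viewer there is one more tool, called by a JSON object that holds its "name" and its "arguments". play_rows: Moves the arm, as the interface text tells. Its arguments: {"type":"object","properties":{"commands":{"type":"array"},"squeeze":{"type":"number"}},"required":["commands"]}

```bash
ls; mkdir -p pics; python3 - <<'E'
from cell import manip
import cv2,numpy as np
print(manip.read_state())
for n in("scene","top"):
    p,d=manip.camera(n); cv2.imwrite(f"pics/{n}0.png",p[:,:,::-1]); np.savez(f"{n}0.npz",p=p,d=d)
    print(n,manip.camera_info(n))
print(manip.camera_info("wrist"))
E
```

```text
pics
{'clock': 0.0, 'joints': array([-1.34160668e+00,  3.00503459e-01,  1.52159715e+00, -3.72245285e-05,
        1.32068632e+00, -6.66383632e-02]), 'qd': array([-4.93524669e-04, -1.10440821e-05,  2.48526869e-04, -8.45991273e-04,
        1.28224401e-03, -1.15551767e-04]), 'effort': array([ 8.44943643e-04, -5.31805515e+01, -3.52733016e+01,  7.08505232e-02,
        2.44133722e-02, -7.73636907e-05]), 'eef_pos': array([ 160.24188512, -525.82927532,  180.46180095]), 'eef_rot': array([-3.14039864e+00, -4.35498816e-05,  2.95837222e-01]), 'wrist_force': array([-0.01099681, -0.14809757, -0.13467832]), 'moment': array([ 0.03822989, -0.00696528, -0.0012219 ]), 'finger_gap': 93.73511120021574}
scene {'intrinsics': array([[491.67152762,   0.        , 258.99981045],
       [  0.        , 491.67152762, 186.61211925],
       [  0.        ,   0.        ,   1.        ]]), 'k1': -0.1851616042043339, 'camera_from_world': array([[-5.83683610e-01,  8.11936975e-01,  8.47297261e-03,
         3.32594383e+02],
       [-6.74496633e-01, -4.90637628e-01,  5.51660231e-01,
         3.23319429e+02],
       [ 4.52070
[... 580 characters left out ...]
54762e-02,  9.90759444e-01,
        -1.12892246e+03],
       [ 0.00000000e+00,  0.00000000e+00,  0.00000000e+00,
         1.00000000e+00]])}
{'intrinsics': array([[319.0625108 ,   0.        , 263.15812233],
       [  0.        , 319.0625108 , 187.95645874],
       [  0.        ,   0.        ,   1.        ]]), 'k1': -0.04575499473818739, 'tool_from_camera': array([[-3.10992828e-04,  9.65211095e-01,  2.61471690e-01,
         7.63990689e+01],
       [ 9.99999619e-01,  8.69742867e-05,  8.68331722e-04,
        -9.97772551e-02],
       [ 8.15382099e-04,  2.61471861e-01, -9.65210755e-01,
        -2.04028023e+02],
       [ 0.00000000e+00,  0.00000000e+00,  0.00000000e+00,
         1.00000000e+00]])}
```

View pics/scene0.png

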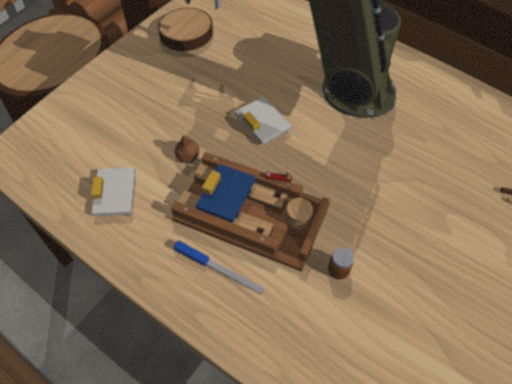

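View pics/top0.png

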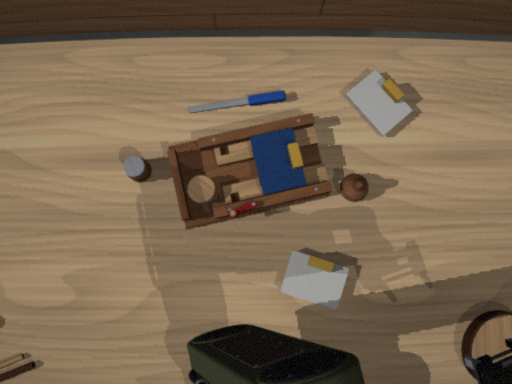

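```bash
cat > h.py <<'E'
import numpy as np,cv2
from cell import manip
def und(info,uv):
    K=np.array(info["intrinsics"]);D=np.array([info["k1"],0,0,0.])
    return cv2.undistortPoints(np.asarray(uv,float).reshape(-1,1,2),K,D).reshape(-1,2)
def toworld(info,T,uv,depth):
    s=und(info,uv);d=np.asarray(depth,float).reshape(-1,1)
    c=np.hstack([s[:,:1]*d,-s[:,1:]*d,-d]); return (c-T[:3,3])@T[:3,:3]
def plane(info,uv,z):
    T=info["camera_from_world"];s=und(info,uv)
    r=np.hstack([s[:,:1],-s[:,1:],-np.ones((len(s),1))])@T[:3,:3]
    o=-T[:3,:3].T@T[:3,3]
    return o+r*((z-o[2])/r[:,2])[:,None]
def proj(info,P):
    T=info["camera_from_world"];c=np.asarray(P,float).reshape(-1,3)@T[:3,:3].T+T[:3,3]
    c=c*[1,-1,-1]
    return cv2.projectPoints(c.reshape(-1,1,3),np.zeros(3),np.zeros(3),np.array(info["intrinsics"]),np.array([info["k1"],0,0,0.]))[0].reshape(-1,2)
def cloud(name,d):
    info=manip.camera_info(name);v,u=np.mgrid[0:384,0:512]
    return toworld(info,info["camera_from_world"],np.stack([u,v],-1).reshape(-1,2),d.reshape(-1)).reshape(384,512,3)
E
python3 - <<'E'
from h import *
for n,(r0,r1,c0,c1) in dict(top=(60,240,110,380),scene=(130,290,80,370)).items():
    z=np.load(n+"0.npz");p=z["p"];d=z["d"];W=cloud(n,d)
    hsv=cv2.cvtColor(p,cv2.COLOR_RGB2HSV)
    cv2.imwrite(f"pics/{n}0c.png",cv2.resize(p[r0:r1,c0:c1,::-1],None,fx=2.7,fy=2.7,interpolation=cv2.INTER_CUBIC))
    for nm,lo,hi in(("blue",(100,120,40),(130,255,255)),("yellow",(18,150,100),(30,255,255)),("red",(172,150,60),(180,255,255)),("red0",(0,170,90),(5,255,255))):
        m=cv2.inRange(hsv,lo,hi)
        k,l,st,ce=cv2.connectedComponentsWithStats(m)
        for i in range(1,k):
            if st[i,4]>15:
                q=W[(l==i)&(d>0)]
                print(n,nm,st[i],ce[i].round(1),np.median(q,0).round(1), np.percentile(q[:,2],[5,95]).round(1))
E
```

```text
top blue [248  91  38  14 345] [266.5  97.7] [789.5 -60.4  26. ] [18.7 30.6]
top blue [ 250  128   56   67 2291] [275.7 161.4] [607.9 -76.5  70. ] [66.4 73.4]
top yellow [382  79  22  23 239] [392.5  89.9] [ 802.  -389.6   54.4] [41.1 57.8]
top yellow [288 142  15  26 256] [295.1 154.7] [ 622.9 -123.1   94.5] [64.4 98.2]
top yellow [309 256  25  15 220] [321.  263.3] [ 358.6 -184.9   55.4] [51.8 58.9]
top red0 [235 201  18  10  72] [244.7 206.6] [497.4  -1.4  72.3] [60.3 75.7]
scene blue [ 197  165   58   56 1682] [227.2 193.7] [618.5 -70.3  71.2] [67.  74.7]
scene blue [175 242  33  23 309] [190.9 252.6] [794.6 -55.4  26.5] [21.  31.9]
scene yellow [244 113  15  17 112] [251.8 121. ] [ 360.9 -174.8   56.3] [42.4 60.8]
scene yellow [202 171  18  22 220] [210.8 181.3] [ 621.2 -119.4   95.6] [42.5 99.3]
scene yellow [ 91 177  11  21 184] [ 96.5 187.3] [ 806.9 -383.8   55.5] [43.6 58.9]
scene red0 [268 174  19   6  56] [276.7 176.5] [495.6   3.8  74. ] [70.7 78.6]
```

View pics/top0c.png

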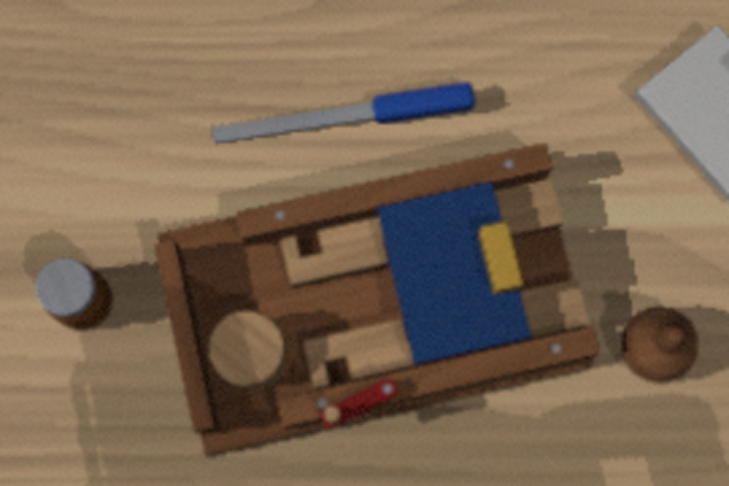

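View pics/scene0c.png

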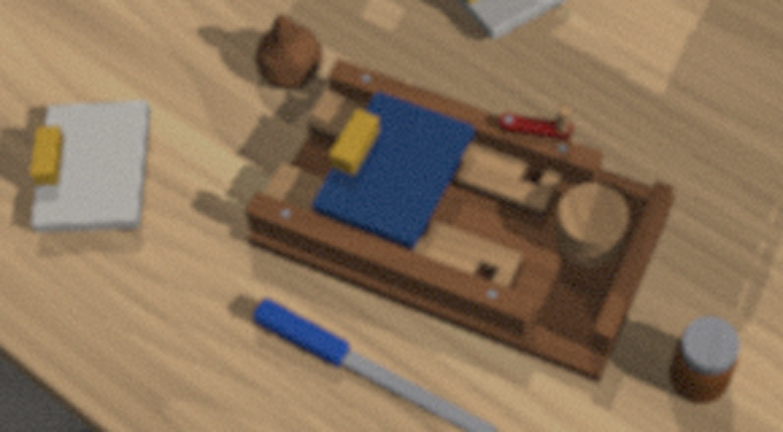

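```bash
python3 - <<'E'
from h import *
it=manip.camera_info("top");isc=manip.camera_info("scene")
f=lambda L,r0,c0:np.array(L)/2.7+[c0,r0]-0.3
def T(L,z):return plane(it,f(L,60,110),z)[:,:2].round(1)
def S(L,z):return plane(isc,f(L,130,80),z)[:,:2].round(1)
print("pivot",T([(388,388)],73),S([(508,119)],73))
print("peg",T([(331,412)],105),S([(563,114)],105))
print("screws top",T([(509,164),(280,215),(557,349),(322,403)],60).tolist())
print("screws sc",S([(286,213),(492,294),(366,78),(561,147)],60).tolist())
print("guide corners: -y guide rear outer, +y guide rear outer", T([(547,145),(598,355)],60).tolist(),S([(249,196+3),(336,61)],60).tolist())
for n,i in(("top",it),("scene",isc)):
    p=np.load(n+"0.npz")["p"];h=cv2.cvtColor(p,cv2.COLOR_RGB2HSV)
    m=cv2.inRange(h,(100,120,40),(130,255,255))
    k,l,st,ce=cv2.connectedComponentsWithStats(m);j=1+np.argmax(st[1:,4])
    v,u=np.nonzero(l==j)
    c=cv2.findContours((l==j).astype(np.uint8),cv2.RETR_EXTERNAL,cv2.CHAIN_APPROX_NONE)[0][0].reshape(-1,2)
    w=plane(i,c,70)[:,:2].astype(np.float32)
    r=cv2.minAreaRect(w);print(n,r,cv2.boxPoints(r).round(1).tolist())
    m=cv2.inRange(h,(18,150,100),(30,255,255));k,l,st,ce=cv2.connectedComponentsWithStats(m)
    j=[a for a in range(1,k) if st[a,4]>50 and (l[a and 0:0].size==0) and abs(ce[a]-(np.array([295,155]) if n=="top" else [211,181])).max()<8][0]
    c=cv2.findContours((l==j).astype(np.uint8),cv2.RETR_EXTERNAL,cv2.CHAIN_APPROX_NONE)[0][0].reshape(-1,2)
    r=cv2.minAreaRect(plane(i,c,95)[:,:2].astype(np.float32));print("yel",r)
E
```

```text
pivot [[505.9 -20.7]] [[501.6 -20. ]]
peg [[482.1  29.8]] [[483.5  32.6]]
screws top [[717.4, -137.2], [670.0, 77.7], [541.5, -176.9], [494.1, 39.3]]
screws sc [[713.6, -136.2], [667.2, 78.5], [538.6, -175.2], [490.7, 38.1]]
guide corners: -y guide rear outer, +y guide rear outer [[735.9, -173.8], [535.5, -214.7]] [[723.0, -176.3], [539.7, -215.0]]
top ((612.3075561523438, -81.67771911621094), (149.23641967773438, 109.50704956054688), 12.165731430053711) [[527.7999877929688, -43.900001525878906], [550.9000244140625, -150.89999389648438], [696.7999877929688, -119.5], [673.7000122070312, -12.399999618530273]]
yel ((622.0241088867188, -123.1991958618164), (59.083770751953125, 26.159217834472656), 12.475690841674805)
scene ((614.0576171875, -78.62338256835938), (150.14300537109375, 110.67515563964844), 12.559294700622559) [[528.7000122070312, -40.900001525878906], [552.7999877929688, -149.0], [699.4000244140625, -116.30000305175781], [675.2999877929688, -8.300000190734863]]
yel ((622.1532592773438, -120.05003356933594), (64.18698120117188, 31.965702056884766), 11.466643333435059)
```

{"name": "play_rows", "arguments": {"commands": [{"x": 0.0462, "y": -0.0167, "grip": 0.25}, {"x": 0.0462, "y": -0.0167, "grip": 0.25}, {"x": 0.0462, "y": -0.0167, "grip": 0.25}, {"x": 0.0462, "y": -0.0167, "grip": 0.25}, {"x": 0.0462, "y": -0.0167, "grip": 0.25}, {"x": 0.0462, "y": -0.0167, "grip": 0.25}, {"x": 0.0462, "y": -0.0167, "grip": 0.25}, {"x": 0.0462, "y": -0.0167, "grip": 0.25}, {"x": 0.0462, "y": -0.0167, "grip": 0.25}, {"x": 0.0462, "y": -0.0167, "grip": 0.25}, {"x": 0.0462, "y": -0.0167, "grip": 0.25}, {"x": 0.0462, "y": -0.0167, "grip": 0.25}, {"wz": -10.68}, {"wz": -10.68}, {"wz": -10.68}, {"wz": -10.68}, {"wz": -10.68}, {"wz": -10.68}, {"wz": -10.68}, {"wz": -10.68}]}}

```text
$.commands[0]: bad value
```

```bash
python3 - <<'E'
from h import *
s=manip.read_state();print(s["eef_pos"],np.degrees(s["eef_rot"]),s["joints"],s["finger_gap"],s["wrist_force"])
for n in("wrist","top"):
    p,d=manip.camera(n);cv2.imwrite(f"pics/{n}1.png",p[:,:,::-1]);np.savez(n+"1.npz",p=p,d=d)
E
```

```text
[ 160.26153274 -525.88068547  180.57404281] [-1.79945285e+02 -3.16686823e-03  1.69479277e+01] [-1.34160796e+00  3.00379686e-01  1.52149228e+00 -8.68152166e-06
  1.32067720e+00 -6.66066495e-02] 93.96230671245236 [-0.73650402  0.61300848 -0.06370951]
```

View pics/wrist1.png

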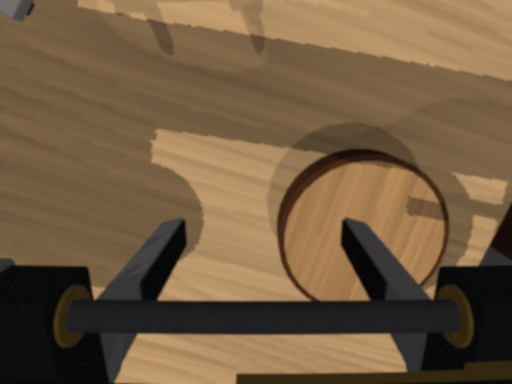

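{"name": "play_rows", "arguments": {"commands": [{"x": 0.0462, "y": -0.0167, "z": 0, "wx": 0, "wy": 0, "wz": 0, "grip": 0.25}, {"x": 0.0462, "y": -0.0167, "z": 0, "wx": 0, "wy": 0, "wz": 0, "grip": 0.25}, {"x": 0.0462, "y": -0.0167, "z": 0, "wx": 0, "wy": 0, "wz": 0, "grip": 0.25}, {"x": 0.0462, "y": -0.0167, "z": 0, "wx": 0, "wy": 0, "wz": 0, "grip": 0.25}, {"x": 0.0462, "y": -0.0167, "z": 0, "wx": 0, "wy": 0, "wz": 0, "grip": 0.25}, {"x": 0.0462, "y": -0.0167, "z": 0, "wx": 0, "wy": 0, "wz": 0, "grip": 0.25}, {"x": 0.0462, "y": -0.0167, "z": 0, "wx": 0, "wy": 0, "wz": 0, "grip": 0.25}, {"x": 0.0462, "y": -0.0167, "z": 0, "wx": 0, "wy": 0, "wz": 0, "grip": 0.25}, {"x": 0.0462, "y": -0.0167, "z": 0, "wx": 0, "wy": 0, "wz": 0, "grip": 0.25}, {"x": 0.0462, "y": -0.0167, "z": 0, "wx": 0, "wy": 0, "wz": 0, "grip": 0.25}, {"x": 0.0462, "y": -0.0167, "z": 0, "wx": 0, "wy": 0, "wz": 0, "grip": 0.25}, {"x": 0.0462, "y": -0.0167, "z": 0, "wx": 0, "wy": 0, "wz": 0, "grip": 0.25}, {"x": 0, "y": 0, "z": 0, "wx": 0, "wy": 0, "wz": -10.68, "grip": 0.25}, {"x": 0, "y": 0, "z": 0, "wx": 0, "wy": 0, "wz": -10.68, "grip": 0.25}, {"x": 0, "y": 0, "z": 0, "wx": 0, "wy": 0, "wz": -10.68, "grip": 0.25}, {"x": 0, "y": 0, "z": 0, "wx": 0, "wy": 0, "wz": -10.68, "grip": 0.25}, {"x": 0, "y": 0, "z": 0, "wx": 0, "wy": 0, "wz": -10.68, "grip": 0.25}, {"x": 0, "y": 0, "z": 0, "wx": 0, "wy": 0, "wz": -10.68, "grip": 0.25}, {"x": 0, "y": 0, "z": 0, "wx": 0, "wy": 0, "wz": -10.68, "grip": 0.25}, {"x": 0, "y": 0, "z": 0, "wx": 0, "wy": 0, "wz": -10.68, "grip": 0.25}]}}

```text
clock: 2.7
eef_pos: [632.1, -172.8, 180.8]
eef_rot: [-3.141, -0.0, 1.793]
wrist_force: [0.2, 0.1, 1.1]
finger_gap: 23.5
```

```bash
python3 - <<'E'
from h import *
s=manip.read_state();print(s["eef_pos"],np.degrees(s["eef_rot"]),s["joints"],s["wrist_force"])
p,d=manip.camera("wrist");cv2.imwrite("pics/wrist2.png",p[:,:,::-1]);np.savez("wrist2.npz",p=p,d=d)
i=manip.camera_info("wrist");TC=i["tool_from_camera"]
from scipy.spatial.transform import Rotation as Ro
R=Ro.from_euler("xyz",s["eef_rot"]).as_matrix()
W=np.eye(4);W[:3,:3]=R;W[:3,3]=s["eef_pos"];CW=np.linalg.inv(W@TC);i["camera_from_world"]=CW
h=cv2.cvtColor(p,cv2.COLOR_RGB2HSV)
for nm,lo,hi,z in(("blue",(100,120,40),(130,255,255),70),("yel",(18,150,100),(30,255,255),95),("red",(0,170,60),(5,255,255),73)):
    m=cv2.inRange(h,lo,hi);k,l,st,ce=cv2.connectedComponentsWithStats(m);j=1+np.argmax(st[1:,4])
    c=cv2.findContours((l==j).astype(np.uint8),cv2.RETR_EXTERNAL,cv2.CHAIN_APPROX_NONE)[0][0].reshape(-1,2)
    r=cv2.minAreaRect(plane(i,c,z)[:,:2].astype(np.float32));print(nm,st[j],r)
E
```

```text
[ 632.13323982 -172.77402829  180.75353174] [-1.79975267e+02 -1.50830766e-02  1.02739197e+02] [-3.22683043e-01  5.41116190e-01  1.18356309e+00  1.32743632e-06
  1.41741898e+00 -5.45024232e-01] [0.22045793 0.07168871 1.13673286]
blue [  184    22   162   121 16767] ((612.9845581054688, -81.93095397949219), (147.9625701904297, 108.55174255371094), 12.310905456542969)
yel [  74  365  349   19 4079] ((663.9785766601562, -395.16876220703125), (407.2256164550781, 26.266202926635742), 12.753747940063477)Traceback (most recent call last):
  File "<stdin>", line 10, in <module>
    return _wrapfunc(a, 'argmax', axis=axis, out=out, **kwds)
    return bound(*args, **kwds)
ValueError: attempt to get argmax of an empty sequence
```

View pics/wrist2.png

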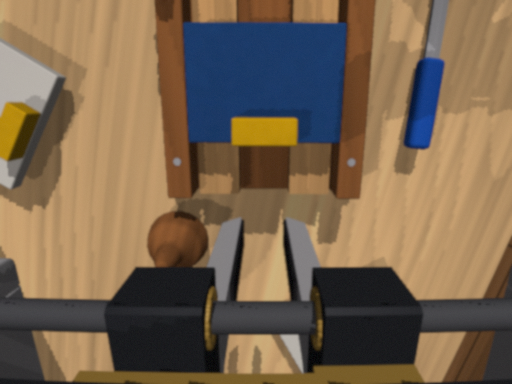

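{"name": "play_rows", "arguments": {"commands": [{"x": 0, "y": 0, "z": 0.025, "wx": 0, "wy": 0, "wz": 0, "grip": 0.25}, {"x": 0, "y": 0, "z": 0.025, "wx": 0, "wy": 0, "wz": 0, "grip": 0.25}, {"x": 0, "y": 0, "z": 0.025, "wx": 0, "wy": 0, "wz": 0, "grip": 0.25}, {"x": 0, "y": 0, "z": 0.025, "wx": 0, "wy": 0, "wz": 0, "grip": 0.25}, {"x": 0, "y": 0, "z": 0.015, "wx": 0, "wy": 0, "wz": 0, "grip": 0.25}, {"x": 0, "y": 0, "z": 0.01, "wx": 0, "wy": 0, "wz": 0, "grip": 0.25}, {"x": 0, "y": 0, "z": 0, "wx": 0, "wy": 0, "wz": 0, "grip": 0.25}]}}

```text
clock: 3.62
eef_pos: [632.2, -172.8, 55.8]
eef_rot: [-3.141, -0.0, 1.786]
wrist_force: [0.1, -0.3, 0.5]
finger_gap: 23.1
```

{"name": "play_rows", "arguments": {"commands": [{"x": 0.005, "y": 0, "z": 0, "wx": 0, "wy": 0, "wz": 0, "grip": 0.25}, {"x": 0.005, "y": 0, "z": 0, "wx": 0, "wy": 0, "wz": 0, "grip": 0.25}, {"x": 0.005, "y": 0, "z": 0, "wx": 0, "wy": 0, "wz": 0, "grip": 0.25}, {"x": 0.005, "y": 0, "z": 0, "wx": 0, "wy": 0, "wz": 0, "grip": 0.25}, {"x": 0.004, "y": 0, "z": 0, "wx": 0, "wy": 0, "wz": 0, "grip": 0.25}, {"x": 0.004, "y": 0, "z": 0, "wx": 0, "wy": 0, "wz": 0, "grip": 0.25}, {"x": 0.004, "y": 0, "z": 0, "wx": 0, "wy": 0, "wz": 0, "grip": 0.25}, {"x": 0.004, "y": 0, "z": 0, "wx": 0, "wy": 0, "wz": 0, "grip": 0.25}, {"x": 0.004, "y": 0, "z": 0, "wx": 0, "wy": 0, "wz": 0, "grip": 0.25}, {"x": 0.004, "y": 0, "z": 0, "wx": 0, "wy": 0, "wz": 0, "grip": 0.25}]}}

```text
clock: 4.88
eef_pos: [622.8, -129.7, 56.1]
eef_rot: [3.142, 0.0, 1.787]
wrist_force: [0.4, -2.8, 0.2]
finger_gap: 23.5
```

{"name": "play_rows", "arguments": {"commands": [{"x": 0.004, "y": 0, "z": 0, "wx": 0, "wy": 0, "wz": 0, "grip": 0.25}, {"x": 0.004, "y": 0, "z": 0, "wx": 0, "wy": 0, "wz": 0, "grip": 0.25}, {"x": 0.004, "y": 0, "z": 0, "wx": 0, "wy": 0, "wz": 0, "grip": 0.25}, {"x": 0.004, "y": 0, "z": 0, "wx": 0, "wy": 0, "wz": 0, "grip": 0.25}, {"x": 0.004, "y": 0, "z": 0, "wx": 0, "wy": 0, "wz": 0, "grip": 0.25}, {"x": 0.004, "y": 0, "z": 0, "wx": 0, "wy": 0, "wz": 0, "grip": 0.25}, {"x": 0.004, "y": 0, "z": 0, "wx": 0, "wy": 0, "wz": 0, "grip": 0.25}, {"x": 0.004, "y": 0, "z": 0, "wx": 0, "wy": 0, "wz": 0, "grip": 0.25}, {"x": 0.004, "y": 0, "z": 0, "wx": 0, "wy": 0, "wz": 0, "grip": 0.25}, {"x": 0.004, "y": 0, "z": 0, "wx": 0, "wy": 0, "wz": 0, "grip": 0.25}, {"x": 0.004, "y": 0, "z": 0, "wx": 0, "wy": 0, "wz": 0, "grip": 0.25}, {"x": 0.004, "y": 0, "z": 0, "wx": 0, "wy": 0, "wz": 0, "grip": 0.25}, {"x": 0.004, "y": 0, "z": 0, "wx": 0, "wy": 0, "wz": 0, "grip": 0.25}]}}

```text
clock: 6.5
eef_pos: [611.6, -78.8, 56.1]
eef_rot: [3.142, 0.0, 1.787]
wrist_force: [0.6, -2.7, 0.6]
finger_gap: 23.5
```

```bash
python3 - <<'E'
from h import *
s=manip.read_state();print(s["eef_pos"],s["wrist_force"],s["moment"])
p,d=manip.camera("top");cv2.imwrite("pics/top3.png",cv2.resize(p[60:240,110:380,::-1],None,fx=2.7,fy=2.7,interpolation=cv2.INTER_CUBIC))
E
```

```text
[611.5764655  -78.8058533   56.07020854] [ 0.5899763  -2.65899553  0.64946136] [-0.61483424 -0.28662702 -0.00974063]
```

View pics/top3.png

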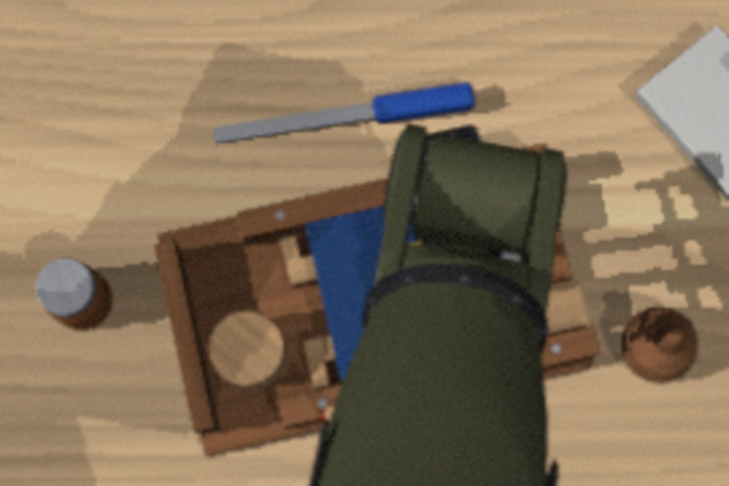

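{"name": "play_rows", "arguments": {"commands": [{"x": 0.003, "y": 0, "z": 0, "wx": 0, "wy": 0, "wz": 0, "grip": 0.25}, {"x": 0.003, "y": 0, "z": 0, "wx": 0, "wy": 0, "wz": 0, "grip": 0.25}, {"x": 0.002, "y": 0, "z": 0, "wx": 0, "wy": 0, "wz": 0, "grip": 0.25}, {"x": 0.002, "y": 0, "z": 0, "wx": 0, "wy": 0, "wz": 0, "grip": 0.25}]}}

```text
clock: 7.05
eef_pos: [609.5, -69.2, 56.0]
eef_rot: [-3.142, -0.0, 1.787]
wrist_force: [1.8, -3.3, 1.5]
finger_gap: 23.4
```

{"name": "play_rows", "arguments": {"commands": [{"x": 0.0015, "y": 0, "z": 0, "wx": 0, "wy": 0, "wz": 0, "grip": 0.25}, {"x": 0.0015, "y": 0, "z": 0, "wx": 0, "wy": 0, "wz": 0, "grip": 0.25}]}}

```text
clock: 7.3
eef_pos: [608.6, -66.0, 55.8]
eef_rot: [-3.141, -0.001, 1.787]
wrist_force: [-0.0, -0.6, -0.6]
finger_gap: 23.6
```

{"name": "play_rows", "arguments": {"commands": [{"x": 0.0015, "y": 0, "z": 0, "wx": 0, "wy": 0, "wz": 0, "grip": 0.25}, {"x": 0.001, "y": 0, "z": 0, "wx": 0, "wy": 0, "wz": 0, "grip": 0.25}]}}

```text
clock: 7.55
eef_pos: [608.2, -63.8, 55.9]
eef_rot: [-3.141, -0.0, 1.787]
wrist_force: [0.6, -2.1, -1.0]
finger_gap: 23.3
```

```bash
cat >> h.py <<'E'
from scipy.spatial.transform import Rotation as Ro
def wrist():
    s=manip.read_state();p,d=manip.camera("wrist");i=manip.camera_info("wrist")
    W=np.eye(4);W[:3,:3]=Ro.from_euler("xyz",s["eef_rot"]).as_matrix();W[:3,3]=s["eef_pos"]
    i["camera_from_world"]=np.linalg.inv(W@i["tool_from_camera"])
    v,u=np.mgrid[0:384,0:512]
    X=toworld(i,i["camera_from_world"],np.stack([u,v],-1).reshape(-1,2),d.reshape(-1)).reshape(384,512,3)
    return s,p,d,i,X
E
python3 - <<'E'
from h import *
s,p,d,i,X=wrist();print(s["eef_pos"],s["wrist_force"])
cv2.imwrite("pics/wrist3.png",p[:,:,::-1])
h=cv2.cvtColor(p,cv2.COLOR_RGB2HSV)
jx=np.array([-.2154,.9765]);jy=np.array([-.9765,-.2154]);H=np.array([593.8,-.5])
for nm,lo,hi in(("blue",(100,120,40),(130,255,255)),("red",(0,150,60),(6,255,255))):
    m=cv2.inRange(h,lo,hi);m=cv2.erode(m,np.ones((5,5)));k,l,st,ce=cv2.connectedComponentsWithStats(m)
    for j in range(1,k):
        if st[j,4]<60: continue
        q=X[(l==j)&(d>0)];a=(q[:,:2]-H)@jx;b=(q[:,:2]-H)@jy
        A=np.c_[a,b,np.ones(len(a))];c=np.linalg.lstsq(A,q[:,2],rcond=None)[0]
        print(nm,st[j],"z",np.percentile(q[:,2],[5,50,95]).round(1),"jx",np.percentile(a,[1,99]).round(1),"jy",np.percentile(b,[1,99]).round(1),"tilt",c.round(4))
E
```

```text
[608.18367064 -63.78450864  55.88914386] [ 0.63852929 -2.05106862 -1.00179474]
blue [  137    28   251   176 37151] z [59.3 60.4 61.5] jx [-50.   52.1] jy [-71.6  71.2] tilt [ 7.00000e-04 -7.00000e-04  6.03846e+01]
blue [ 450  184   56  112 3690] z [14.5 25.5 29.3] jx [-142.5  -52.7] jy [-190.  -165.4] tilt [ -0.0957  -0.4306 -60.6032]
red [  66    7   59  130 2521] z [71.2 73.2 74.4] jx [-6.2 60.6] jy [ 82.6 106.3] tilt [-1.88000e-02  6.38000e-02  6.75255e+01]
```

View pics/wrist3.png

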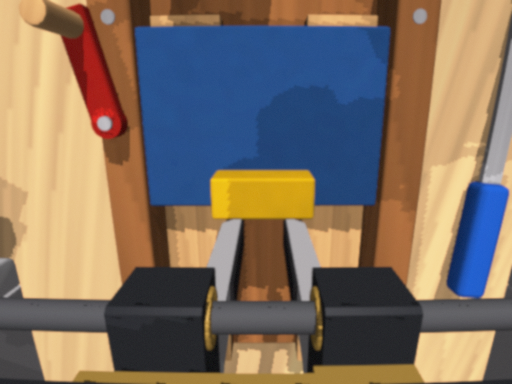

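{"name": "play_rows", "arguments": {"commands": [{"x": -0.006, "y": 0, "z": 0, "wx": 0, "wy": 0, "wz": 0, "grip": 0.25}, {"x": -0.014, "y": 0, "z": 0, "wx": 0, "wy": 0, "wz": 0, "grip": 0.25}, {"x": 0, "y": 0, "z": -0.03, "wx": 0, "wy": 0, "wz": 0, "grip": 0}, {"x": 0, "y": 0, "z": -0.04, "wx": 0, "wy": 0, "wz": 0, "grip": 0}, {"x": 0, "y": 0, "z": -0.04, "wx": 0, "wy": 0, "wz": 0, "grip": 0}, {"x": 0, "y": -0.04, "z": -0.03, "wx": 0, "wy": 0, "wz": 0, "grip": 0}, {"x": 0, "y": -0.05, "z": -0.01, "wx": 0, "wy": 0, "wz": 0, "grip": 0}, {"x": 0, "y": 0, "z": 0, "wx": 0, "wy": 0, "wz": 0, "grip": 0}]}}

```text
clock: 8.6
eef_pos: [523.3, -104.1, 207.7]
eef_rot: [3.14, 0.001, 1.785]
wrist_force: [0.5, -0.3, 0.3]
finger_gap: 0.3
```

```bash
python3 - <<'E'
from h import *
s,p,d,i,X=wrist();print(s["eef_pos"],s["wrist_force"],s["finger_gap"])
cv2.imwrite("pics/wrist4.png",p[:,:,::-1]);np.savez("w4.npz",p=p,d=d,T=i["camera_from_world"])
E
```

```text
[ 523.33008653 -104.05284832  207.65403406] [ 0.47172219 -0.29320899  0.26007667] 0.2750300139290757
```

View pics/wrist4.png

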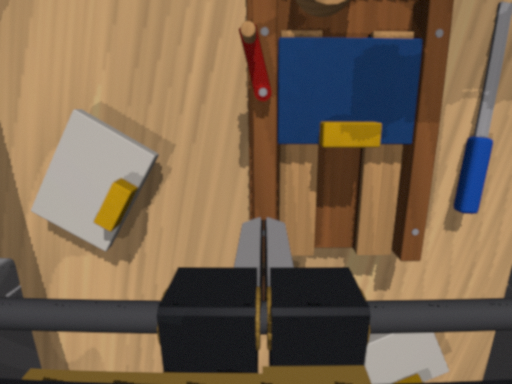

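```bash
python3 - <<'E'
from h import *
z=np.load("w4.npz");i=manip.camera_info("wrist");i["camera_from_world"]=z["T"]
pv=plane(i,[(263,92)],73)[0][:2];pg=plane(i,[(249,29.5)],105)[0][:2]
jx=np.array([-.2154,.9765]);jy=np.array([-.9765,-.2154])
v=pg-pv;print(pv,pg,np.linalg.norm(v),"theta",np.arctan2(-v@jy,v@jx))
pv2=(pv+[503.8,-20.3])/2
E
```

```text
[505.55269548 -19.96729973] [482.14825518  28.94941127] 54.22741411096118 theta -0.22915644535360188
```

```bash
cat > plan.py <<'E'
from h import *
jx=np.array([-.2154,.9765]);jy=np.array([-.9765,-.2154]);pv=np.array([505.,-20.2])
def pos(th,d):return pv+55*(np.cos(th)*jx-np.sin(th)*jy)+d*(np.sin(th)*jx+np.cos(th)*jy)
def tool(dw,yaw):c,s=np.cos(yaw),np.sin(yaw);return np.array([dw[0]*c+dw[1]*s,dw[0]*s-dw[1]*c])
E
python3 - <<'E'
from plan import *
s=manip.read_state();yaw=s["eef_rot"][2]
t=pos(-.21,31.5);print("start",t,"shift",tool(t-s["eef_pos"][:2],yaw),"yaw",np.degrees(yaw),"want",102.44+12.03)
# arc step 6deg
for d in(19.5,):
  a=pos(0,d);b=pos(np.radians(6),d);print("6deg step, tool frame before turn",tool(b-a,np.radians(102.44)),"after",tool(b-a,np.radians(96.44)))
E
```

```text
start [453.54784252  16.80975896] shift [132.85825279 -43.63529219] yaw 102.30848199400693 want 114.47
6deg step, tool frame before turn [1.73689535 5.85576115] after [2.33947417 5.64212768]
```

{"name": "play_rows", "arguments": {"commands": [{"x": 0.033, "y": -0.0109, "z": 0, "wx": 0, "wy": 0, "wz": 0, "grip": 0}, {"x": 0.033, "y": -0.0109, "z": 0, "wx": 0, "wy": 0, "wz": 0, "grip": 0}, {"x": 0.033, "y": -0.0109, "z": 0, "wx": 0, "wy": 0, "wz": 0, "grip": 0}, {"x": 0.034, "y": -0.0109, "z": 0, "wx": 0, "wy": 0, "wz": 0, "grip": 0}, {"x": 0, "y": 0, "z": 0.03, "wx": 0, "wy": 0, "wz": -6, "grip": 0}, {"x": 0, "y": 0, "z": 0.03, "wx": 0, "wy": 0, "wz": -6, "grip": 0}, {"x": 0, "y": 0, "z": 0.03, "wx": 0, "wy": 0, "wz": 0, "grip": 0}, {"x": 0, "y": 0, "z": 0.02, "wx": 0, "wy": 0, "wz": 0, "grip": 0}, {"x": 0, "y": 0, "z": 0.013, "wx": 0, "wy": 0, "wz": 0, "grip": 0}, {"x": 0, "y": 0, "z": 0, "wx": 0, "wy": 0, "wz": 0, "grip": 0}]}}

```text
clock: 9.9
eef_pos: [453.7, 17.8, 82.4]
eef_rot: [-3.14, -0.001, 1.996]
wrist_force: [0.5, 0.1, -0.1]
finger_gap: 0.2
```

```bash
python3 - <<'E'
from plan import *
s,p,d,i,X=wrist();print(s["eef_pos"],np.degrees(s["eef_rot"]),s["wrist_force"],pos(-.21,31.5))
cv2.imwrite("pics/wrist5.png",p[:,:,::-1])
p,d=manip.camera("scene");cv2.imwrite("pics/scene5.png",cv2.resize(p[100:290,80:370,::-1],None,fx=2.7,fy=2.7,interpolation=cv2.INTER_CUBIC))
E
```

```text
[453.67228002  17.82005055  82.41815886] [-1.79924235e+02 -4.18870125e-02  1.14388196e+02] [ 0.45338438  0.07577799 -0.11112919] [453.54784252  16.80975896]
```

View pics/scene5.png

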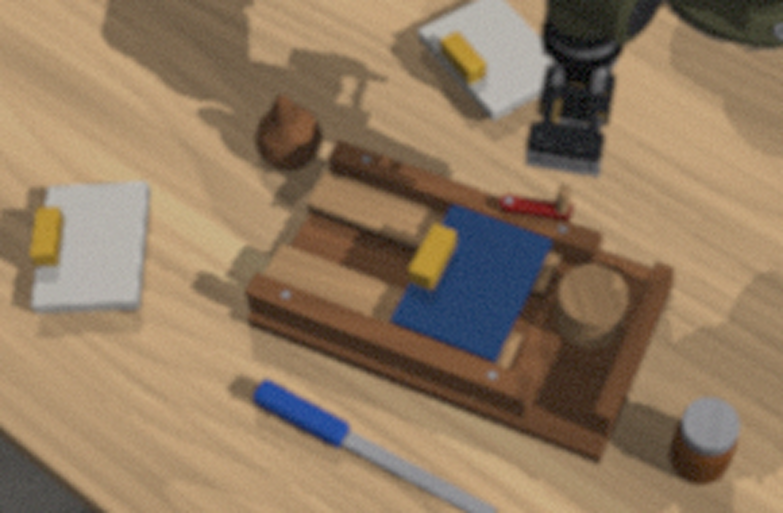

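View pics/wrist5.png

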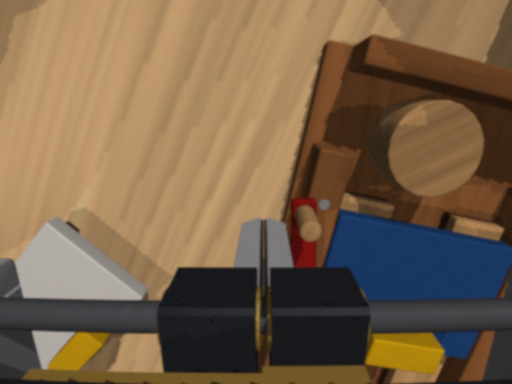

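{"name": "play_rows", "arguments": {"commands": [{"x": 0, "y": 0.004, "z": 0, "wx": 0, "wy": 0, "wz": 0, "grip": 0}, {"x": 0, "y": 0.004, "z": 0, "wx": 0, "wy": 0, "wz": 0, "grip": 0}, {"x": 0, "y": 0.004, "z": 0, "wx": 0, "wy": 0, "wz": 0, "grip": 0}, {"x": 0, "y": 0, "z": 0, "wx": 0, "wy": 0, "wz": 0, "grip": 0}]}}

```text
clock: 10.5
eef_pos: [464.7, 22.9, 83.1]
eef_rot: [3.141, 0.0, 1.997]
wrist_force: [0.2, -0.5, -0.4]
finger_gap: 0.4
```

{"name": "play_rows", "arguments": {"commands": [{"x": 0.002, "y": 0.0058, "z": 0, "wx": 0, "wy": 0, "wz": 6, "grip": 0}, {"x": 0.002, "y": 0.0058, "z": 0, "wx": 0, "wy": 0, "wz": 6, "grip": 0}, {"x": 0.0017, "y": 0.0059, "z": 0, "wx": 0, "wy": 0, "wz": 6, "grip": 0}, {"x": 0.0017, "y": 0.0059, "z": 0, "wx": 0, "wy": 0, "wz": 6, "grip": 0}, {"x": 0.0017, "y": 0.0059, "z": 0, "wx": 0, "wy": 0, "wz": 6, "grip": 0}]}}

```text
clock: 11.12
eef_pos: [490.9, 37.8, 83.0]
eef_rot: [-3.141, 0.0, 1.469]
wrist_force: [-0.3, -0.3, -0.9]
finger_gap: 0.6
```

```bash
python3 - <<'E'
from plan import *
s,p,d,i,X=wrist();y=s["eef_rot"][2];th=np.radians(102.44)-y;print(s["eef_pos"],np.degrees(y),th,s["wrist_force"],pos(th,19.5))
cv2.imwrite("pics/wrist6.png",p[:,:,::-1])
E
```

```text
[490.87458191  37.80726455  83.02251244] 84.19531518554132 0.3184298210009149 [-0.27666725 -0.25789766 -0.88706714] [491.16358537  36.48889978]
```

View pics/wrist6.png

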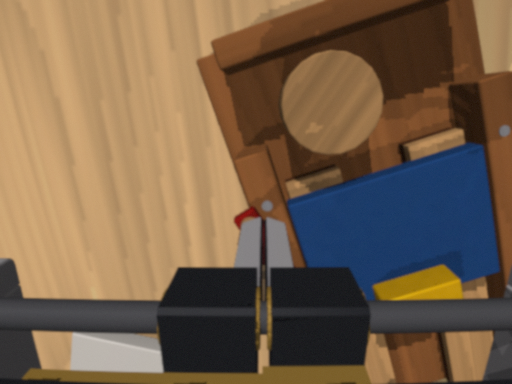

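```bash
python3 - <<'E'
from plan import *
s,p,d,i,X=wrist()
for uv in((240,217),(252,211),(266,206)):
    print(uv,plane(i,[uv],73)[0].round(1),X[uv[1],uv[0]].round(1))
cv2.imwrite("pics/wrist6c.png",cv2.resize(p[180:300,180:340,::-1],None,fx=4,fy=4))
p,d=manip.camera("scene");cv2.imwrite("pics/scene6.png",cv2.resize(p[120:240,200:360,::-1],None,fx=4.5,fy=4.5,interpolation=cv2.INTER_CUBIC))
E
```

```text
(240, 217) [474.9  36.6  73. ] [475.   36.9  73.7]
(252, 211) [483.9  40.2  73. ] [483.9  40.1  72.7]
(266, 206) [494.2  42.9  73. ] [493.8  38.6  59.9]
```

View pics/scene6.png

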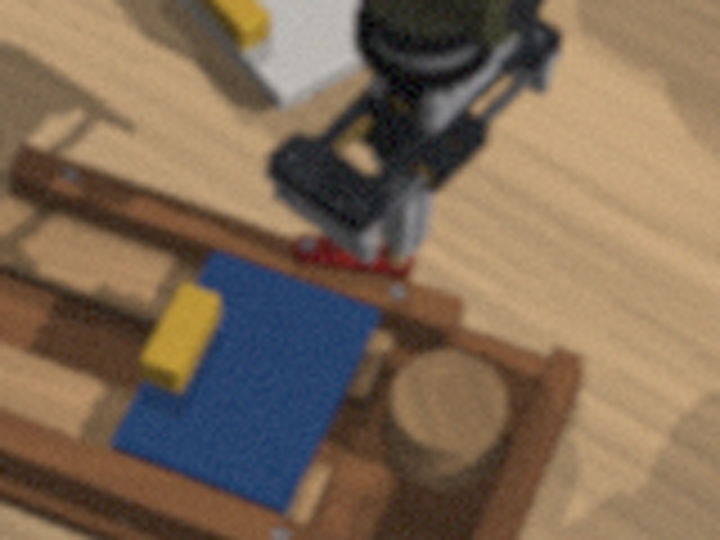

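View pics/wrist6c.png

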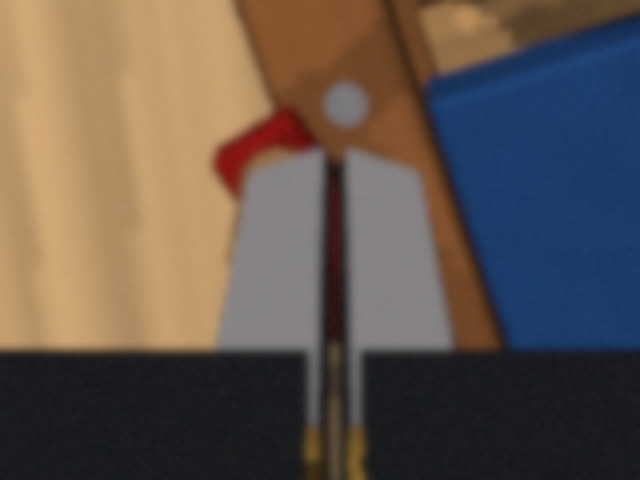

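{"name": "play_rows", "arguments": {"commands": [{"x": 0, "y": 0, "z": -0.02, "wx": 0, "wy": 0, "wz": 0, "grip": 0}, {"x": 0, "y": 0, "z": -0.03, "wx": 0, "wy": 0, "wz": 0, "grip": 0}, {"x": -0.03, "y": 0, "z": -0.04, "wx": 0, "wy": 0, "wz": 0, "grip": 0}, {"x": -0.05, "y": -0.03, "z": -0.01, "wx": 0, "wy": 0, "wz": 0, "grip": 0}, {"x": 0, "y": 0, "z": 0, "wx": 0, "wy": 0, "wz": 0, "grip": 0}]}}

```text
clock: 11.9
eef_pos: [452.0, -41.0, 184.1]
eef_rot: [3.14, 0.0, 1.472]
wrist_force: [0.8, 0.6, -0.5]
finger_gap: 0.8
```

```bash
python3 - <<'E'
from h import *
s,p,d,i,X=wrist();print(s["eef_pos"],s["wrist_force"],s["finger_gap"])
cv2.imwrite("pics/wrist7.png",p[:,:,::-1]);np.savez("w7.npz",p=p,d=d,T=i["camera_from_world"])
E
```

```text
[451.99392564 -40.96129528 184.072291  ] [ 0.75849837  0.55801104 -0.48673499] 0.7892844993393239
```

View pics/wrist7.png

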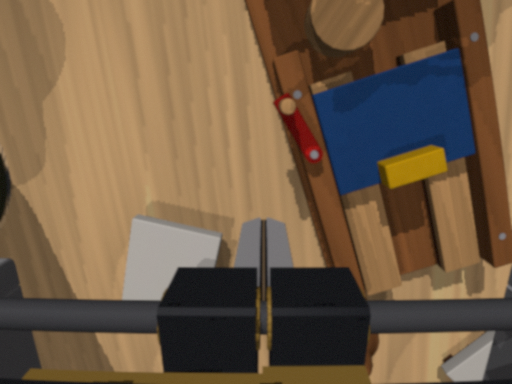

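```bash
python3 - <<'E'
from plan import *
z=np.load("w7.npz");i=manip.camera_info("wrist");i["camera_from_world"]=z["T"]
pv=plane(i,[(313.5,155)],73)[0][:2];pg=plane(i,[(288,105.5)],105)[0][:2]
v=pg-pv;print(pv,pg,np.linalg.norm(v),"theta",np.arctan2(-v@jy,v@jx))
# guide direction from screws z60
sc=plane(i,[(297,94)],60)[0];print(sc)
# project shape of finger tip: tool coords at tip z
cv2.imwrite("pics/w7c.png",cv2.resize(z["p"][60:200,240:400,::-1],None,fx=4,fy=4,interpolation=cv2.INTER_CUBIC))
d=z["d"];p=z["p"];v_,u_=np.mgrid[0:384,0:512]
s=manip.read_state();X=toworld(i,i["camera_from_world"],np.stack([u_,v_],-1).reshape(-1,2),d.reshape(-1))
W=Ro.from_euler("xyz",s["eef_rot"]).as_matrix();t=((X-s["eef_pos"])@W).reshape(384,512,3)
for uv in((250,222),(245,240),(240,262),(278,222),(284,240),(257,221)):
    print(uv,t[uv[1],uv[0]].round(1))
E
```

```text
[504.86161999 -21.00164126] [480.90411044  29.88254026] 56.24199669308111 theta -0.22292883073362788
[494.11650194  39.25521487  60.        ]
(250, 222) [  8.9  -7.9 -34. ]
(245, 240) [  8.6  -9.4 -57.9]
(240, 262) [  8.8 -10.4 -80.9]
(278, 222) [  8.2   8.2 -32.2]
(284, 240) [  9.    9.9 -58.8]
(257, 221) [  8.8  -3.9 -32.2]
```

View pics/w7c.png

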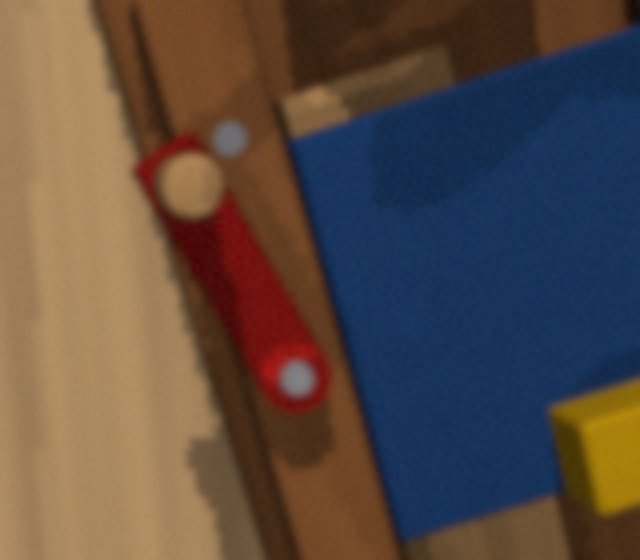

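```bash
python3 - <<'E'
from plan import *
z=np.load("w7.npz");i=manip.camera_info("wrist");i["camera_from_world"]=z["T"]
d=z["d"];s=manip.read_state()
v_,u_=np.mgrid[0:384,0:512]
X=toworld(i,i["camera_from_world"],np.stack([u_,v_],-1).reshape(-1,2),d.reshape(-1))
t=((X-s["eef_pos"])@Ro.from_euler("xyz",s["eef_rot"]).as_matrix()).reshape(384,512,3)
for r in range(212,262,3): print(r,d[r,252].round(1),t[r,252].round(1),t[r,276].round(1))
print(s["eef_pos"], manip.read_state()["joints"])
E
```

```text
212 409.9 [-61.8 -14.5 183. ] [-62.   16.3 183.5]
215 411.9 [-66.2 -14.6 183.9] [-66.4  16.4 184.3]
218 413.0 [-70.3 -14.6 184. ] [-69.9  16.4 182.7]
221 184.1 [  8.7  -6.8 -31.9] [  9.    7.  -32.7]
224 178.0 [  9.3  -6.6 -38. ] [  8.8   6.9 -36.8]
227 174.5 [  9.   -6.5 -41.7] [  9.    6.7 -41.7]
230 171.1 [  8.7  -6.4 -45.3] [  8.6   6.5 -45.2]
233 165.4 [  9.4  -6.2 -51. ] [  8.6   6.4 -49.1]
236 164.0 [  8.5  -6.1 -52.7] [  8.9   6.2 -53.6]
239 159.5 [  8.9  -6.  -57.2] [  8.9   6.  -57.4]
242 157.1 [  8.5  -5.9 -59.9] [  9.2   5.9 -61.6]
245 150.9 [  9.7  -5.7 -66. ] [  8.6   5.8 -63.5]
248 149.6 [  8.9  -5.6 -67.5] [  8.7   5.7 -67.1]
251 147.5 [  8.5  -5.6 -69.8] [  8.5   5.5 -69.8]
254 143.5 [  9.   -5.4 -73.8] [  8.7   5.4 -73.4]
257 140.8 [  9.   -5.3 -76.6] [  8.9   5.3 -76.5]
260 139.0 [  8.5  -5.3 -78.6] [  9.    5.2 -79.4]
[452.64119731 -39.81667071 183.55015112] [-1.68413890e-01  8.20416164e-02  1.77452071e+00  6.31716147e-05
  1.28392712e+00 -7.03847805e-02]
```

```bash
python3 - <<'E'
from plan import *
s=manip.read_state();i=manip.camera_info("scene")
p,d=manip.camera("scene");e=s["eef_pos"]
a=proj(i,[e,e+[0,0,31]]);print(a)
o=np.array([210,70]);k=4
im=cv2.resize(p[70:210,210:380,::-1],None,fx=k,fy=k,interpolation=cv2.INTER_CUBIC)
for q,c in zip(a,((0,0,255),(0,255,0))):cv2.circle(im,tuple(int(x) for x in (q-o)*k),4,c,-1)
cv2.imwrite("pics/scene8.png",im)
E
```

```text
[[273.4338511  133.35696125]
 [273.82429    125.60368716]]
```

View pics/scene8.png

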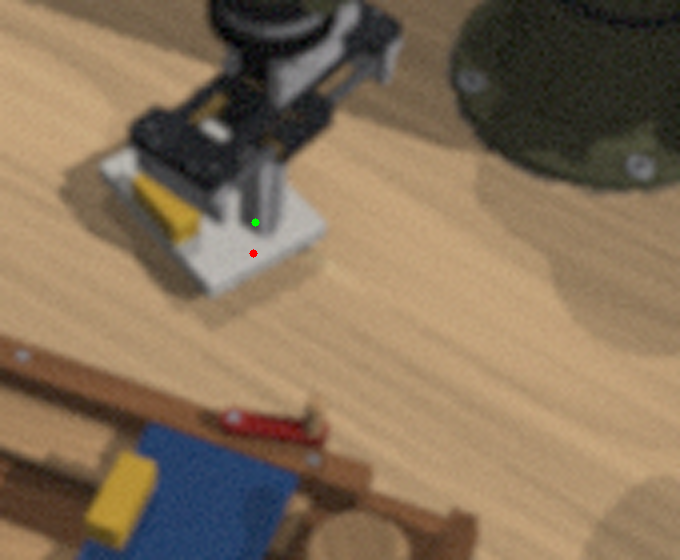

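```bash
python3 - <<'E'
from plan import *
s=manip.read_state();yaw=s["eef_rot"][2]
t=pos(-.22,31);print("start",t,"shift",tool(t-s["eef_pos"][:2],yaw),"yaw",np.degrees(yaw),"want",102.44+12.6,s["eef_pos"])
a=pos(0,18);b=pos(np.radians(6),18);print(tool(b-a,np.radians(102.44)))
E
```

```text
start [453.63330228  16.50505025] shift [55.41789268 -4.77283158] yaw 84.4208230651148 want 115.03999999999999 [452.99573015 -39.11433712 183.17014821]
[1.58010672 5.84754233]
```

{"name": "play_rows", "arguments": {"commands": [{"x": 0.028, "y": -0.0025, "z": 0, "wx": 0, "wy": 0, "wz": 0, "grip": 0}, {"x": 0.0275, "y": -0.0025, "z": 0, "wx": 0, "wy": 0, "wz": 0, "grip": 0}, {"x": 0, "y": 0, "z": 0.03, "wx": 0, "wy": 0, "wz": -10.2, "grip": 0}, {"x": 0, "y": 0, "z": 0.03, "wx": 0, "wy": 0, "wz": -10.2, "grip": 0}, {"x": 0, "y": 0, "z": 0.03, "wx": 0, "wy": 0, "wz": -10.2, "grip": 0}, {"x": 0, "y": 0, "z": 0.02, "wx": 0, "wy": 0, "wz": 0, "grip": 0}, {"x": 0, "y": 0, "z": 0.015, "wx": 0, "wy": 0, "wz": 0, "grip": 0}, {"x": 0, "y": 0, "z": 0.006, "wx": 0, "wy": 0, "wz": 0, "grip": 0}, {"x": 0, "y": 0, "z": 0, "wx": 0, "wy": 0, "wz": 0, "grip": 0}, {"x": 0, "y": 0, "z": 0, "wx": 0, "wy": 0, "wz": 0, "grip": 0}]}}

```text
clock: 13.25
eef_pos: [454.0, 16.8, 52.7]
eef_rot: [3.141, 0.0, 2.007]
wrist_force: [-0.6, 0.2, -0.9]
finger_gap: 0.7
```

```bash
python3 - <<'E'
from plan import *
s=manip.read_state();i=manip.camera_info("scene")
y=s["eef_rot"][2];t=pos(-.22,31);e=s["eef_pos"];print(e,np.degrees(y),s["wrist_force"],"resid",tool(t-e[:2],y))
s,p,d,ii,X=wrist();cv2.imwrite("pics/wrist9.png",p[:,:,::-1])
p,d=manip.camera("scene")
cv2.imwrite("pics/scene9.png",cv2.resize(p[70:210,210:380,::-1],None,fx=4,fy=4,interpolation=cv2.INTER_CUBIC))
E
```

```text
[453.99260825  16.80844843  52.66575899] 114.99141722667979 [-0.56576038  0.17467064 -0.85071331] resid [-0.12319085 -0.45384496]
```

View pics/scene9.png

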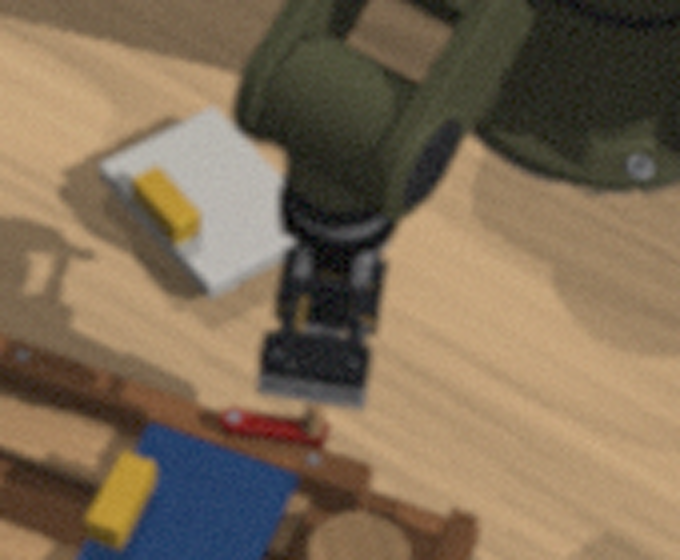

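View pics/wrist9.png

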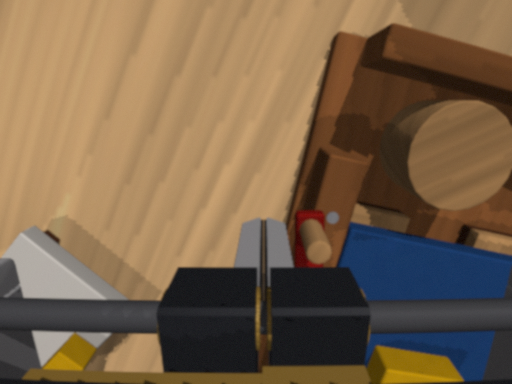

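{"name": "play_rows", "arguments": {"commands": [{"x": 0, "y": 0.004, "z": 0, "wx": 0, "wy": 0, "wz": 0, "grip": 0}, {"x": 0, "y": 0.004, "z": 0, "wx": 0, "wy": 0, "wz": 0, "grip": 0}, {"x": 0, "y": 0.004, "z": 0, "wx": 0, "wy": 0, "wz": 0, "grip": 0}, {"x": 0, "y": 0.0015, "z": 0, "wx": 0, "wy": 0, "wz": 0, "grip": 0}, {"x": 0, "y": 0, "z": 0, "wx": 0, "wy": 0, "wz": 0, "grip": 0}]}}

```text
clock: 13.98
eef_pos: [465.9, 22.5, 52.0]
eef_rot: [3.142, -0.0, 2.007]
wrist_force: [-0.5, -0.1, -0.3]
finger_gap: 0.6
```

{"name": "play_rows", "arguments": {"commands": [{"x": 0.0016, "y": 0.0058, "z": 0, "wx": 0, "wy": 0, "wz": 6, "grip": 0}, {"x": 0.0016, "y": 0.0058, "z": 0, "wx": 0, "wy": 0, "wz": 6, "grip": 0}, {"x": 0.0016, "y": 0.0058, "z": 0, "wx": 0, "wy": 0, "wz": 6, "grip": 0}]}}

```text
clock: 14.35
eef_pos: [480.6, 32.6, 52.0]
eef_rot: [-3.141, 0.0, 1.689]
wrist_force: [-0.0, -0.9, -0.4]
finger_gap: 0.1
```

```bash
python3 - <<'E'
from plan import *
s,p,d,i,X=wrist();y=s["eef_rot"][2];th=np.radians(102.44)-y;print(s["eef_pos"],np.degrees(y),th,s["wrist_force"],s["moment"],"resid",tool(pos(th,18)-s["eef_pos"][:2],y))
cv2.imwrite("pics/wrist10.png",p[:,:,::-1])
E
```

```text
[480.61039107  32.61258744  51.99123054] 96.78801566414553 0.09864573593180537 [-0.02747445 -0.85863229 -0.44162892] [-0.19824732  0.08391202 -0.03504079] resid [-0.32632147 -0.02249428]
```

View pics/wrist10.png

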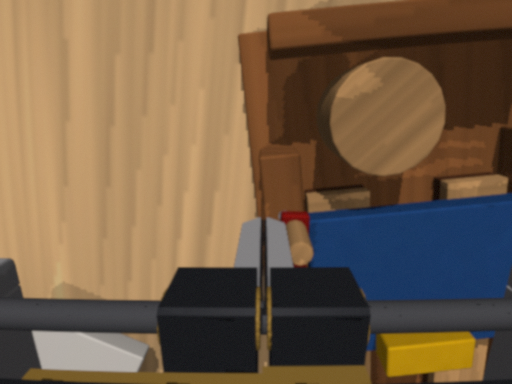

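{"name": "play_rows", "arguments": {"commands": [{"x": 0.0016, "y": 0.0058, "z": 0, "wx": 0, "wy": 0, "wz": 6, "grip": 0}, {"x": 0.0016, "y": 0.0058, "z": 0, "wx": 0, "wy": 0, "wz": 6, "grip": 0}, {"x": 0.0016, "y": 0.0058, "z": 0, "wx": 0, "wy": 0, "wz": 6, "grip": 0}, {"x": 0.0016, "y": 0.0058, "z": 0, "wx": 0, "wy": 0, "wz": 6, "grip": 0}, {"x": 0.0016, "y": 0.0058, "z": 0, "wx": 0, "wy": 0, "wz": 6, "grip": 0}, {"x": 0.0016, "y": 0.0058, "z": 0, "wx": 0, "wy": 0, "wz": 6, "grip": 0}, {"x": 0.0016, "y": 0.0058, "z": 0, "wx": 0, "wy": 0, "wz": 6, "grip": 0}]}}

```text
clock: 15.28
eef_pos: [521.7, 35.8, 52.0]
eef_rot: [-3.141, 0.0, 0.958]
wrist_force: [-1.5, 0.1, 0.9]
finger_gap: 0.6
```

```bash
python3 - <<'E'
from plan import *
s,p,d,i,X=wrist();y=s["eef_rot"][2];th=np.radians(102.44)-y;print(s["eef_pos"],np.degrees(y),th,s["wrist_force"],s["moment"],"resid",tool(pos(th,18)-s["eef_pos"][:2],y))
cv2.imwrite("pics/wrist11.png",p[:,:,::-1])
E
```

```text
[521.65803497  35.7635071   51.99023352] 54.894221083285565 0.8298303875219697 [-1.48397158  0.12857904  0.93112071] [ 0.02045399  0.21909594 -0.01538877] resid [-0.36428991  0.55724067]
```

View pics/wrist11.png

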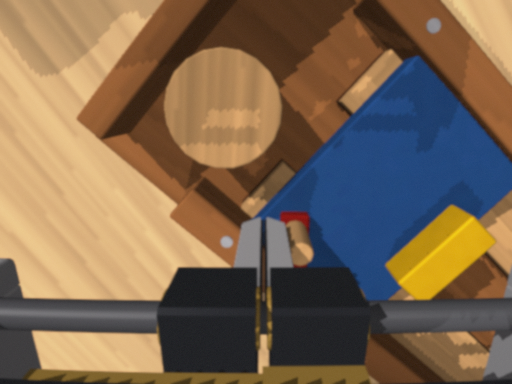

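{"name": "play_rows", "arguments": {"commands": [{"x": 0.0016, "y": 0.0058, "z": 0, "wx": 0, "wy": 0, "wz": 6, "grip": 0}, {"x": 0.0016, "y": 0.0058, "z": 0, "wx": 0, "wy": 0, "wz": 6, "grip": 0}, {"x": 0.0016, "y": 0.0058, "z": 0, "wx": 0, "wy": 0, "wz": 6, "grip": 0}, {"x": 0.0016, "y": 0.0058, "z": 0, "wx": 0, "wy": 0, "wz": 6, "grip": 0}, {"x": 0.0016, "y": 0.0058, "z": 0, "wx": 0, "wy": 0, "wz": 6, "grip": 0}, {"x": 0.0016, "y": 0.0058, "z": 0, "wx": 0, "wy": 0, "wz": 6, "grip": 0}, {"x": 0.0016, "y": 0.0058, "z": 0, "wx": 0, "wy": 0, "wz": 6, "grip": 0}, {"x": 0, "y": 0, "z": 0, "wx": 0, "wy": 0, "wz": 0, "grip": 0}]}}

```text
clock: 16.32
eef_pos: [554.3, 10.5, 52.0]
eef_rot: [3.142, -0.0, 0.229]
wrist_force: [-1.0, 0.2, -0.1]
finger_gap: 0.2
```

```bash
python3 - <<'E'
from plan import *
s,p,d,i,X=wrist();y=s["eef_rot"][2];th=np.radians(102.44)-y;print(s["eef_pos"],np.degrees(y),th,s["wrist_force"],s["moment"],"resid",tool(pos(th,18)-s["eef_pos"][:2],y))
cv2.imwrite("pics/wrist12.png",p[:,:,::-1])
E
```

```text
[554.32576625  10.45761329  52.00408641] 13.137672996301708 1.5586196359071776 [-1.00642596  0.23233474 -0.10884449] [ 0.03843913 -0.03422082  0.02507191] resid [-0.0041457   0.64498043]
```

View pics/wrist12.png

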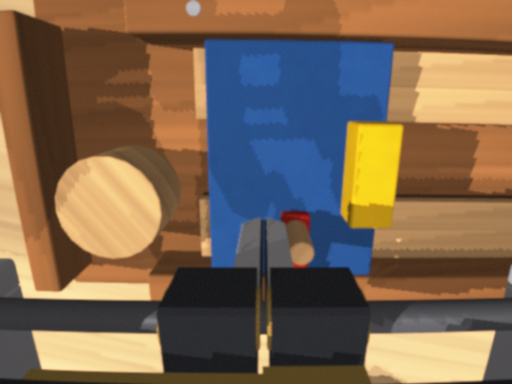

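{"name": "play_rows", "arguments": {"commands": [{"x": 0, "y": -0.006, "z": 0, "wx": 0, "wy": 0, "wz": 0, "grip": 0}, {"x": 0, "y": -0.012, "z": 0, "wx": 0, "wy": 0, "wz": 0, "grip": 0}, {"x": 0, "y": 0, "z": -0.03, "wx": 0, "wy": 0, "wz": 0, "grip": 0}, {"x": -0.02, "y": 0, "z": -0.04, "wx": 0, "wy": 0, "wz": 0, "grip": 0}, {"x": -0.04, "y": 0.005, "z": -0.04, "wx": 0, "wy": 0, "wz": 0, "grip": 0}, {"x": -0.04, "y": 0.005, "z": -0.01, "wx": 0, "wy": 0, "wz": 0, "grip": 0}, {"x": 0, "y": 0, "z": 0, "wx": 0, "wy": 0, "wz": 0, "grip": 0}, {"x": 0, "y": 0, "z": 0, "wx": 0, "wy": 0, "wz": 0, "grip": 0}]}}

```text
clock: 17.38
eef_pos: [455.4, -3.5, 172.0]
eef_rot: [3.142, -0.0, 0.228]
wrist_force: [0.5, -0.1, -0.2]
finger_gap: 1.1
```

```bash
python3 - <<'E'
from plan import *
s,p,d,i,X=wrist();print(s["eef_pos"],s["wrist_force"])
cv2.imwrite("pics/wrist13.png",p[:,:,::-1]);np.savez("w13.npz",p=p,d=d,T=i["camera_from_world"])
E
```

```text
[455.44260351  -3.46665169 172.00609361] [ 0.45133793 -0.11833778 -0.22523034]
```

View pics/wrist13.png

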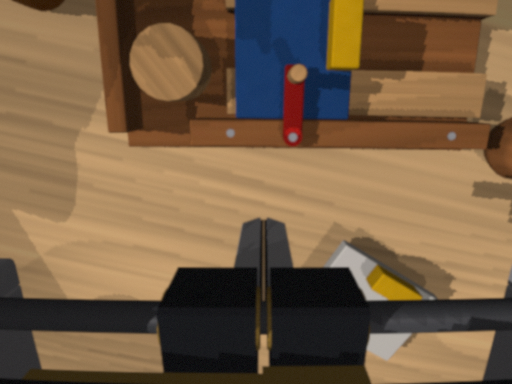

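```bash
python3 - <<'E'
from plan import *
z=np.load("w13.npz");i=manip.camera_info("wrist");i["camera_from_world"]=z["T"];p=z["p"];d=z["d"]
f=p.astype(int);m=((f[:,:,0]>90)&(f[:,:,1]<50)&(f[:,:,2]<50)).astype(np.uint8)
k,l,st,ce=cv2.connectedComponentsWithStats(m);j=1+np.argmax(st[1:,4]);print(st[j])
sc=plane(i,[(231,133),(452,136)],60)[:,:2];g=(sc[0]-sc[1]);print("screws",sc,np.linalg.norm(g));g/=np.linalg.norm(g);n=np.array([-g[1],g[0]])
c=cv2.findContours((l==j).astype(np.uint8),cv2.RETR_EXTERNAL,cv2.CHAIN_APPROX_NONE)[0][0].reshape(-1,2)
# centreline via per-row mid between edges, rows clear of peg and pivot
L=[]
for r in range(84,126):
    q=np.nonzero(l[r]==j)[0]
    if len(q)>8:L.append(((q.min()+q.max())/2,r))
w=plane(i,L,73)[:,:2];vv=cv2.fitLine(w.astype(np.float32),cv2.DIST_HUBER,0,.01,.01).ravel()[:2]
if vv[0]<0:vv=-vv
print("bar angle",np.arctan2(-vv@n,vv@g),len(L))
pv=plane(i,[(292.5,137)],73)[0][:2];pg=plane(i,[(297,73)],105)[0][:2];v=pg-pv
print("piv-peg",pv,pg,np.linalg.norm(v),np.arctan2(-v@n,v@g))
h=cv2.cvtColor(p,cv2.COLOR_RGB2HSV);v_,u_=np.mgrid[0:384,0:512]
X=toworld(i,i["camera_from_world"],np.stack([u_,v_],-1).reshape(-1,2),d.reshape(-1)).reshape(384,512,3)
b=cv2.erode(cv2.inRange(h,(100,120,40),(130,255,255)),np.ones((5,5)));print("board z",np.percentile(X[(b>0)&(d>0)][:,2],[5,50,95]))
E
```

```text
[ 283   65   20   81 1123]
screws [[ 493.75165443   38.23448709]
 [ 541.36460052 -176.90877997]] 220.3488552201817
bar angle 1.5798398441753743 42
piv-peg [504.64768423 -20.12768948] [558.01085357  -7.39012243] 54.86231362500303 1.554282498666747
board z [59.14299274 60.38847235 61.64938237]
```

```bash
python3 - <<'E'
from plan import *
for n in("scene","top"):
    p,d=manip.camera(n);cv2.imwrite(f"pics/{n}14.png",p[:,:,::-1])
a=cv2.imread("pics/scene0.png");b=cv2.imread("pics/scene14.png");D=cv2.absdiff(a,b).max(2)
for nm,(u,v) in dict(blank=(299,212),jar=(341,263),gourd=(187,149),rasp=(220,265)).items(): print(nm,D[v-12:v+12,u-12:u+12].mean())
c=cv2.resize(b[100:290,80:370],None,fx=2.7,fy=2.7);cv2.imwrite("pics/scene14c.png",c)
E
```

```text
blank 15.65451388888889
jar 8.743055555555555
gourd 9.848958333333334
rasp 9.21875
```

View pics/scene14c.png

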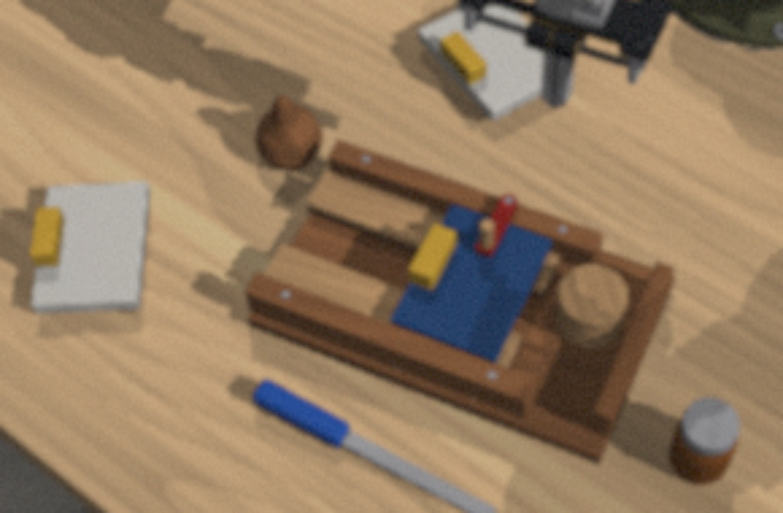

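The scene view shows the board seated flat and the button square across it. The other things have not moved, and the gripper is clear of everything.

```bash
python3 -c "
from cell import manip;print(manip.sign_off())"
```

```text
the job is handed in; nothing more can be done
None
```

I pushed the blue board home with the fingertips, then pushed the red button by its peg until it lay square across the board. The job was handed in at about 17.5 s, and the gripper was clear of everything.

- **Board:** it slid at about 3 N, and the force fell to about 0.6 N as it dropped. The wrist camera put the plank top at 60.4 mm (60 expected) with no measurable tilt, and it still read 60.4 mm after the button was turned.
- **Button:** I measured its angle two ways, 1.58 rad from the bar's centreline and 1.55 rad from pivot to peg. They differ slightly but both are close to the 1.57 wanted.
- **Forces:** the wrist force readings between moves stayed under about 4 N.
- **Blank, rasp, jar and gourd:** they look unmoved against the first picture. The blank's patch differed somewhat more than the others, which I put down to shadow.

**Failed first try:** my first sweep at the peg passed over it without touching. The fingers really end about 30 mm above the stated TCP, which the wrist depth and the scene camera both showed. I repeated the sweep 30 mm lower and it worked. It also means the board was pushed by the upper part of its yellow block, rather than by the plank edge as I had planned.

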